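Stamp and fit the matching roof board

ROBOT

A 6-joint arm with a two-finger parallel gripper is mounted at the origin on the work surface. World frame = base frame: x ahead of the robot, y to its left, z up, the work surface at z = 0. Lengths are in m, angles in rad, forces in N, time in s.
With the tool pointing down it reaches from about 0.3 to 1 m from the base axis. Payload 5.1 kg.
Tool frame: the origin (TCP) lies at the very end of the fingers, on their centre line; the grasp point (between the pads) lies 19 mm behind it; z points along the fingers, y is the line along which they close (so a half turn about z gives the same grasp; the last joint's range is limited). The gripper opens to 95 mm and grips with 3 to 60 N. Pads are 20 mm wide; open, the fingers measure 119 mm over their backs; the gripper's body (75 mm by 180 mm) begins 59 mm behind the grasp point.
Start: joints at [1.084, 0.124, 1.65, -0, 1.367, -0.083], TCP at [0.255, 0.598, 0.215] pointing down, gripper open.
Joint ranges: [-2.61, 2.61], [-1.02, 2.33], [0.03, 2.71], [-1.35, 4.49], [0.32, 2.68], [-2.91, 2.91]. Speed limits (rad/s): [2.57, 2.57, 3.14, 3.14, 3.14, 3.14].

INTERFACE

Orientations are given as [roll, pitch, yaw] about the fixed x, y, z axes, in that order (R = Rz(yaw) Ry(pitch) Rx(roll)).
In Python, from station import ctrl gives the robot as it stands. Calls block until the motion is done:
- ctrl.move_to(position, orientation): joint-space move of the TCP to a pose.
- ctrl.move_straight(position, attitude=None, vel=0.15, stop_force=None): straight line of the TCP; attitude=None keeps the orientation; vel is the mean speed in m/s. With stop_force (N) it stops when the force on the tool has changed by that much, and returns True; else False.
- ctrl.goto_joints(angles): joint-space move.
- ctrl.command_gripper(opening, force=None): finger opening in m; force is the grip in N (None keeps the last); returns when the fingers have stopped.
- ctrl.dwell(seconds).
- ctrl.ik(position, orientation): joint angles nearest the present ones, or None.
- ctrl.get_state(): the state.
- ctrl.grab_frame(name): name is "scene" or "top" or "wrist"; returns a dict with "image" (420x560x3 uint8, red, green, blue), "K" (3x3 intrinsics, pixels), "xyz" and "orientation" of the camera in the world; the wrist camera has in their place "T_tool_cam" (4x4, takes a point from camera to tool coordinates, whose origin is the TCP and whose axes are the flange's). Camera axes: x right, y down, z forward; pixel columns grow to the right and rows downward; lengths in m; the calibration is good to about 2 mm. A picture is of the moment at which its call begins: read the wrist's pose just before it. There is no depth.
A pose or a line that the arm cannot do raises ctrl.IKError and nothing moves.
- ctrl.close_job(): hands the job in; it is judged then, once.
The state is a dict: "time_s": time; "joints": joint angles; "qd": joint speeds; "joint_efforts": joint torques, N m; "eef_pos": TCP position; "ee_rot": TCP orientation; "ft_force": force on the tool from outside, world axes, zero at the start; "moment": the same for the moment, N m; "gripper_width": finger opening in m; "gripper_force": force on a finger pad.
Only numpy, scipy, OpenCV 4.12 (cv2) and the standard library are available. Lean on these libraries where they do the work, as an engineer would, in place of code of your own. Each camera call takes 0.05 s, during which the arm holds its last target. There are 200 camera calls.

TASK

The birdhouse on the grey mat has only half its roof: take the loose roof board of the same colour as that half, lay it on the press bed with its bare end against the stop, under the ram, and stamp it: pull the lever fully down, then ease it slowly back up, never letting it spring back. Then lay the stamped board gently on the bare slope of the house on the mat, batten up and along the ridge, lower edge against the eave lip and centred along the ridge. Leave the other board, both houses and everything else where they are.

Things in the scene. Friction and masses are not known exactly. Their poses are not given: they have to be found in the camera images.
- red_house: loose plywood birdhouse, 130 x 128 mm, 160 mm to the ridge, 0.8 kg, a red roof board on its far (+x) slope only; origin: centre of its underside; x from the bare slope to the roofed one, y along the ridge, z up. One house stands on the grey mat, the other waits at the left.
- red_house_slope: bare slope of the red house, robot side, 30 deg from level: two rafters 116 mm apart, and a lip along the eave, 14 mm above the rafter tops. Origin: where the centre of the board's underside belongs; x up the slope, y along the ridge, z square out. Lip's inner face at x = -55 mm, ridge at +63 mm.
- red_board: loose red roof board, 180 (x) x 110 (y) x 10 mm, 0.13 kg, flat on the table; origin: centre of its underside, x along the length. A wood batten to lift it by, 16 mm wide, 10 to 34 mm above the underside, runs along the middle from x = -85 to +45 mm; the last 45 mm towards +x are flat: the bare end.
- red_board_end (a point): middle of the bare end edge of the red board, at its top face (board x = +90 mm)
- blue_house: loose plywood birdhouse, 130 x 128 mm, 160 mm to the ridge, 0.8 kg, a blue roof board on its far (+x) slope only; origin: centre of its underside; x from the bare slope to the roofed one, y along the ridge, z up. One house stands on the grey mat, the other waits at the left.
- blue_house_slope: bare slope of the blue house, robot side, 30 deg from level: two rafters 116 mm apart, and a lip along the eave, 14 mm above the rafter tops. Origin: where the centre of the board's underside belongs; x up the slope, y along the ridge, z square out. Lip's inner face at x = -55 mm, ridge at +63 mm.
- blue_board: loose blue roof board, 180 (x) x 110 (y) x 10 mm, 0.13 kg, flat on the table; origin: centre of its underside, x along the length. A wood batten to lift it by, 16 mm wide, 10 to 34 mm above the underside, runs along the middle from x = -85 to +45 mm; the last 45 mm towards +x are flat: the bare end.
- blue_board_end (a point): middle of the bare end edge of the blue board, at its top face (board x = +90 mm)
- mat: grey square mat, 260 mm, flat on the table (1 mm), marks the work place; origin: its centre
- press: green lever press, fixed. Origin: under the ram's axis at table height; x points away from its open front, y left, z up. Bed: grey plate, top 30 mm up, x -130 to +90 mm, 120 mm wide. Ram at x = y = 0, 36 mm foot, 70 mm up at rest, comes down 29 mm. Head above it: 60 mm wide, x -30 to +90, z 110 to 200 mm.
- press_stop (a point): foot of the steel stop (12 mm high) on the press bed, middle of its face, at bed height: x = +20 mm, y = 0 in the press's frame; a board's bare end goes against it
- press_lever (a joint): press lever angle, rad: 0 up at rest (60 degrees above level), 1.0 fully down, pulled towards the robot against a spring (about 4 N at first, 10 N at the bottom, at the handle). Axle along the press's y, at x = +20 mm, z = 165 mm in its frame; handle radius 150 mm
- lever_grip (a point): middle of the lever's red handle, a round bar 18 mm thick, 78 mm long, along the press's y, 142 mm right of the ram (press y = -142 mm), about 295 mm up at rest, 172 mm when down
- hammer: hammer lying on the table near the robot, bystander
- glue: white bottle with an orange cap, 160 mm tall, bystander; origin: centre of its underside
- nail_jar: glass jar, 90 mm tall, bystander; origin: centre of its underside
- paint_can: metal can, 100 mm tall, bystander; origin: centre of its underside
- offcut: loose wooden offcut 160 x 70 x 18 mm lying flat, bystander; origin: centre of its underside

How it is judged:
On the way, in this order (a step that is already met when the one before it is completed fails the run):
1. the board of the same colour as the half roof of the house on the mat lies on the press bed, bare end at the stop (gap under 13 mm), within 15 mm of the middle and 0.15 rad of square, lever up (((horizontal distance between red_house and mat below 0.1 m and x of red_board_end in the frame of press between 0.007 and 0.026 m and y of red_board in the frame of press between -0.015 and 0.015 m and z of red_board in the frame of press between 0.024 and 0.036 m and angle between the x axis of red_board and the x axis of press, either way round below 0.15 rad and angle between red_board's own z axis and vertical below 0.1 rad and value of joint press_lever below 0.1 rad) or (horizontal distance between blue_house and mat below 0.1 m and x of blue_board_end in the frame of press between 0.007 and 0.026 m and y of blue_board in the frame of press between -0.015 and 0.015 m and z of blue_board in the frame of press between 0.024 and 0.036 m and angle between the x axis of blue_board and the x axis of press, either way round below 0.15 rad and angle between blue_board's own z axis and vertical below 0.1 rad and value of joint press_lever below 0.1 rad))), for 0.2 s.
2. the lever is pulled down past 0.92 rad with the board there (((horizontal distance between red_house and mat below 0.1 m and x of red_board_end in the frame of press between 0.007 and 0.026 m and y of red_board in the frame of press between -0.015 and 0.015 m and z of red_board in the frame of press between 0.024 and 0.036 m and angle between the x axis of red_board and the x axis of press, either way round below 0.15 rad and angle between red_board's own z axis and vertical below 0.1 rad and value of joint press_lever above 0.92 rad) or (horizontal distance between blue_house and mat below 0.1 m and x of blue_board_end in the frame of press between 0.007 and 0.026 m and y of blue_board in the frame of press between -0.015 and 0.015 m and z of blue_board in the frame of press between 0.024 and 0.036 m and angle between the x axis of blue_board and the x axis of press, either way round below 0.15 rad and angle between blue_board's own z axis and vertical below 0.1 rad and value of joint press_lever above 0.92 rad))), for 0.1 s.
3. the lever is back up (below 0.1 rad), the board still there (((horizontal distance between red_house and mat below 0.1 m and x of red_board_end in the frame of press between 0.007 and 0.026 m and y of red_board in the frame of press between -0.015 and 0.015 m and z of red_board in the frame of press between 0.024 and 0.036 m and angle between the x axis of red_board and the x axis of press, either way round below 0.15 rad and angle between red_board's own z axis and vertical below 0.1 rad and value of joint press_lever below 0.1 rad) or (horizontal distance between blue_house and mat below 0.1 m and x of blue_board_end in the frame of press between 0.007 and 0.026 m and y of blue_board in the frame of press between -0.015 and 0.015 m and z of blue_board in the frame of press between 0.024 and 0.036 m and angle between the x axis of blue_board and the x axis of press, either way round below 0.15 rad and angle between blue_board's own z axis and vertical below 0.1 rad and value of joint press_lever below 0.1 rad))), for 0.2 s.
At the end, for the whole second after the job is handed in: The matching board rests on the bare slope of the house on the mat, batten up: lower edge within 10 mm of the lip, centred along the ridge to 15 mm, flat on the rafters (5 mm, 0.07 rad), square to the ridge (0.08 rad, either way round); the press lever is up (below 0.1 rad) (((horizontal distance between red_house and mat below 0.1 m and x of red_board in the frame of red_house_slope between -0.005 and 0.01 m and y of red_board in the frame of red_house_slope between -0.015 and 0.015 m and z of red_board in the frame of red_house_slope between -0.005 and 0.006 m and angle between the z axis of red_board and the z axis of red_house_slope, either way round below 0.07 rad and angle between the x axis of red_board and the y axis of red_house_slope, either way round below 0.08 rad and linear speed of red_board below 0.02 m/s and angular speed of red_board below 0.1 rad/s and value of joint press_lever below 0.1 rad) or (horizontal distance between blue_house and mat below 0.1 m and x of blue_board in the frame of blue_house_slope between -0.005 and 0.01 m and y of blue_board in the frame of blue_house_slope between -0.015 and 0.015 m and z of blue_board in the frame of blue_house_slope between -0.005 and 0.006 m and angle between the z axis of blue_board and the z axis of blue_house_slope, either way round below 0.07 rad and angle between the x axis of blue_board and the y axis of blue_house_slope, either way round below 0.08 rad and linear speed of blue_board below 0.02 m/s and angular speed of blue_board below 0.1 rad/s and value of joint press_lever below 0.1 rad))); the robot touches nothing.
It fails at once if the lever springs back faster than 2 rad/s instead of being eased back (velocity of joint press_lever below -2 rad/s).
It fails at once if the board of the other colour is moved more than 20 mm ((horizontal distance between red_house and mat below 0.1 m and distance of blue_board from where it was at the start of the episode above 0.02 m) or (horizontal distance between blue_house and mat below 0.1 m and distance of red_board from where it was at the start of the episode above 0.02 m)).
It fails at once if a house is pushed more than 25 mm or tipped (distance of any of red_house, blue_house from where it was at the start of the episode above 0.025 m or angle between any of red_house, blue_house's own z axis and vertical above 0.15 rad).
It fails at once if a bystander is moved more than 30 mm (distance of any of hammer, glue, nail_jar, paint_can, offcut from where it was at the start of the episode above 0.03 m).
It fails at once if the board is dropped or thrown on the house (faster than 0.6 m/s within 50 mm of its place) ((distance between red_board and red_house_slope below 0.05 m and linear speed of red_board above 0.6 m/s) or (distance between blue_board and blue_house_slope below 0.05 m and linear speed of blue_board above 0.6 m/s)).
It also fails if it takes over 72 s, if anything falls off the work surface, if the arm or the gripper's body presses on something with over 40 N, if the wrist force passes 120 N, or if a joint passes its speed limit or range.

## Working session

There is one attempt and no reset: what is moved stays moved. The work goes in short steps, each a Python script; the robot and the scene stay as the last script left them, time stands still between calls to the robot, and variables do not carry over. Pictures are saved under pics/ and viewed, at most 10 in all, crops included, and the job is handed in when it is done.

```bash
ls; mkdir -p pics
python3 - <<'E'
from station import ctrl
import cv2, numpy as np
for n in ["scene","top"]:
    f=ctrl.grab_frame(n); cv2.imwrite(f"pics/{n}0.png",f["image"][...,::-1]); print(n,np.round(f["K"],1).tolist(),f["xyz"],f["orientation"])
f=ctrl.grab_frame("wrist");print(f["T_tool_cam"],f["K"])
print(ctrl.get_state())
E
```

```text
pics
scene [[382.1, 0.0, 280.8], [0.0, 382.1, 210.0], [0.0, 0.0, 1.0]] [1.48790708 0.2901492  0.81916314] [-2.14742306  0.02060666  1.82688338]
top [[420.8, 0.0, 277.9], [0.0, 420.8, 206.3], [0.0, 0.0, 1.0]] [0.28320579 0.05297682 1.68717786] [-2.98186045 -0.00749079 -1.54614072]
[[-7.36705624e-04 -9.59580381e-01 -2.81433741e-01  7.92872328e-02]
 [ 9.99999728e-01 -7.16861674e-04 -1.73465434e-04 -8.14898395e-04]
 [-3.52950356e-05 -2.81433792e-01  9.59580648e-01 -1.69689160e-01]
 [ 0.00000000e+00  0.00000000e+00  0.00000000e+00  1.00000000e+00]] [[326.39412136   0.         283.85099938]
 [  0.         326.39412136 213.50346481]
 [  0.           0.           1.        ]]
{'time_s': 0.15, 'joints': array([ 1.08439194e+00,  1.24326700e-01,  1.65134727e+00,  2.18420905e-05,
        1.36749246e+00, -8.26213649e-02]), 'qd': array([-4.64787237e-04, -1.57485592e-03, -2.65958914e-03, -5.98722215e-05,
        2.91156672e-04, -2.24341615e-03]), 'joint_efforts': array([ 4.67245645e-04, -4.18196225e+01, -3.60470045e+01,  7.75238522e-02,
        4.69079940e-02, -1.08503893e-04]), 'eef_pos': array([0.25518798, 0.59727708, 0.21369564]), 'ee_rot': array([-3.14002601e+00, -1.51191946e-04,  2.73780509e+00]), 'ft_force': array([ 0.23359952, -0.40476604, -0.43865832]), 'moment': array([0.01177808, 0.0134169 , 0.00178285]), 'gripper_force': 0.0, 'gripper_width': 0.09534201895410638}
```

View pics/scene0.png

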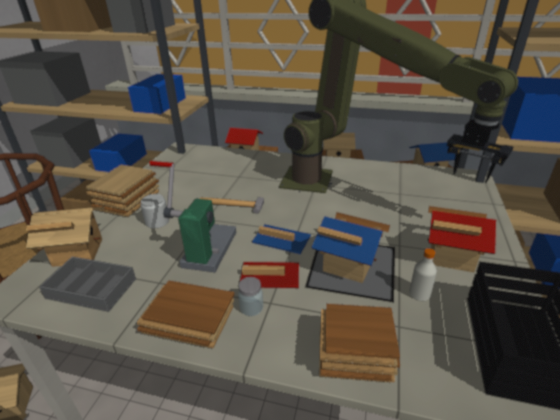

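View pics/top0.png

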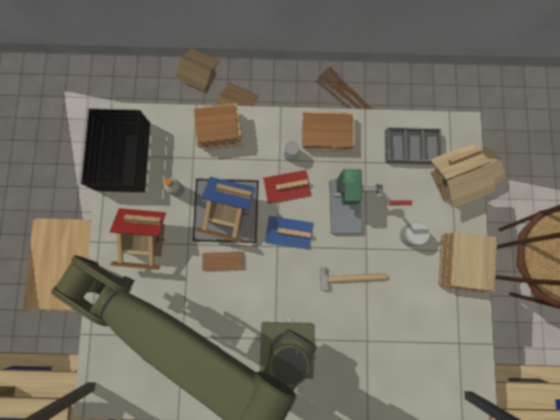

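The blue half-roof house stands on the mat (top view about (228,205)). The matching loose blue board is at (290,232), with its batten to the right and its bare end to the left. The press bed is at (345,205), the lever handle at (400,202). I'll take rough positions, then closer views.

```bash
cat > h.py <<'E'
import numpy as np, cv2
from scipy.spatial.transform import Rotation as R
from station import ctrl
def grab(n):
    s=ctrl.get_state(); f=ctrl.grab_frame(n)
    if n=="wrist":
        T=np.eye(4);T[:3,:3]=R.from_euler('xyz',s["ee_rot"]).as_matrix();T[:3,3]=s["eef_pos"]
        T=T@f["T_tool_cam"]
    else:
        T=np.eye(4);T[:3,:3]=R.from_euler('xyz',f["orientation"]).as_matrix();T[:3,3]=f["xyz"]
    return f["image"],f["K"],T
def ray(p,K,T,z):
    p=np.atleast_2d(np.asarray(p,float)); d=np.c_[(p[:,0]-K[0,2])/K[0,0],(p[:,1]-K[1,2])/K[1,1],np.ones(len(p))]@T[:3,:3].T
    return T[:3,3]+d*((z-T[2,3])/d[:,2])[:,None]
def proj(P,K,T):
    q=(np.atleast_2d(P)-T[:3,3])@T[:3,:3]; return np.c_[q[:,0]/q[:,2]*K[0,0]+K[0,2],q[:,1]/q[:,2]*K[1,1]+K[1,2]]
def mask(img,col):
    h,s,v=cv2.split(cv2.cvtColor(img,cv2.COLOR_RGB2HSV))
    lo={'blue':(105,125),'green':(60,90)}
    if col=='red': return (((h<5)|(h>174))&(s>150)&(v>60)).astype(np.uint8)*255
    a,b=lo[col]; return ((h>a)&(h<b)&(s>110)&(v>25)).astype(np.uint8)*255
def blobs(m,amin):
    n,l,st,c=cv2.connectedComponentsWithStats(m)
    return [(i,st[i],c[i]) for i in range(1,n) if st[i,4]>amin],l
E
python3 - <<'E'
from h import *
img,K,T=grab("top")
for c,z in [('blue',.01),('green',.2),('red',.01)]:
    m=mask(img,c); b,l=blobs(m,40)
    for i,st,ce in b:
        cnt=max(cv2.findContours((l==i).astype(np.uint8),cv2.RETR_EXTERNAL,cv2.CHAIN_APPROX_NONE)[0],key=len)
        P=ray(cnt[:,0],K,T,z)[:,:2]; r=cv2.minAreaRect(P.astype(np.float32)*1000)
        print(c,st.tolist(),np.round(ray(ce,K,T,z)[0],3),np.round(r[1]),round(r[2],1))
E
```

```text
blue [202, 178, 52, 31, 618] [0.599 0.263 0.01 ] [193.  92.] 77.3
blue [277, 218, 34, 13, 266] [ 0.483 -0.018  0.01 ] [138.  33.] 82.9
blue [266, 229, 43, 19, 410] [0.422 0.011 0.01 ] [168.  53.] 77.4
red [265, 172, 45, 30, 695] [0.635 0.02  0.01 ] [ 99. 167.] 12.3
red [111, 209, 53, 27, 739] [0.469 0.613 0.01 ] [199.  95.] 86.5
```

Run:
```python
from h import *
ctrl.move_to([0.38,0.25,0.40],[np.pi,0,np.pi])
a=grab("wrist"); 
ctrl.move_to([0.40,-0.10,0.40],[np.pi,0,np.pi])
b=grab("wrist")
for n,f in (("A",a),("B",b)):
    cv2.imwrite(f"pics/{n}.png",f[0][...,::-1]); np.savez(f"pics/{n}.npz",i=f[0],K=f[1],T=f[2]); print(f[2].round(3).tolist())
s=ctrl.get_state();print(s["time_s"],s["joints"])
```

```text
[[0.0, 0.96, 0.281, 0.3], [1.0, -0.0, -0.0, 0.25], [-0.0, 0.281, -0.96, 0.569], [0.0, 0.0, 0.0, 1.0]]
[[-0.0, 0.96, 0.281, 0.321], [1.0, 0.0, 0.0, -0.1], [0.0, 0.281, -0.96, 0.57], [0.0, 0.0, 0.0, 1.0]]
3.1417 [-3.73389797e-01 -4.63509340e-01  1.86050085e+00  2.91582778e-04
  1.74473073e+00 -1.94582091e+00]
```

View pics/A.png

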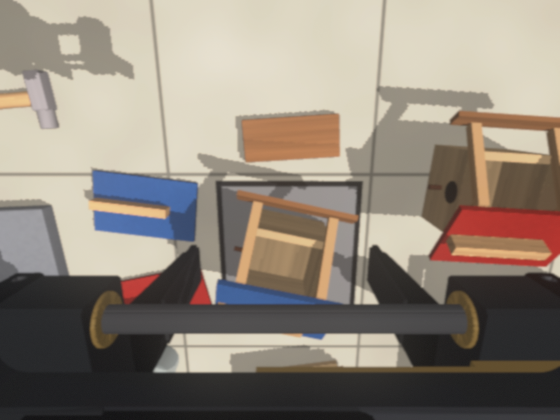

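View pics/B.png

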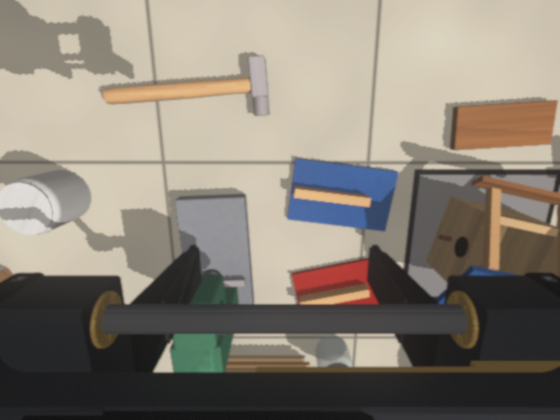

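B shows the blue board with corners at about (295,159), (397,169), (387,229), (288,219), bare end to the right. The bed's front corners are about (178,198) and (245,195), the stop about (235,283). A shows the blue house lip from (237,193) to (357,218). I'll compute the board, and zoom in on the house and press.

Run:
```python
from h import *
A=np.load("pics/A.npz");B=np.load("pics/B.npz")
m=mask(B['i'],'blue'); m[:,430:]=0; m[:140]=0
b,l=blobs(m,60); cnt=np.argwhere(np.isin(l,[i for i,_,_ in b]))[:,::-1]
P=ray(cv2.convexHull(cnt.astype(np.int32))[:,0],B['K'],B['T'],.01)[:,:2]
print(cv2.minAreaRect((P*1000).astype(np.float32)), [x[1].tolist() for x in b])
# batten: bright orange inside hull
hsv=cv2.cvtColor(B['i'],cv2.COLOR_RGB2HSV); hm=np.zeros(m.shape,np.uint8); cv2.fillConvexPoly(hm,cv2.convexHull(cnt.astype(np.int32)),1)
w=np.argwhere((hsv[...,0]<30)&(hsv[...,1]>60)&(hsv[...,2]>110)&(hm>0))[:,::-1]
print('batten',cv2.minAreaRect((ray(w,B['K'],B['T'],.034)[:,:2]*1000).astype(np.float32)))
a=cv2.resize(A['i'][170:350,200:380],None,fx=3,fy=3,interpolation=cv2.INTER_CUBIC)[:480,:400+20]
c=cv2.resize(B['i'][180:340,150:277],None,fx=3,fy=3,interpolation=cv2.INTER_CUBIC)
o=np.hstack([a,c[:480,:380]]); cv2.imwrite("pics/z1.png",o[...,::-1]); print(o.shape)
```

```text
((451.4114990234375, 1.0535049438476562), (175.5126953125, 107.04002380371094), 82.59697723388672) [[289, 160, 108, 70, 4609]]
batten ((448.01873779296875, -18.6531982421875), (130.788818359375, 18.34517478942871), 82.59651947021484)
(480, 800, 3)
```

View pics/z1.png

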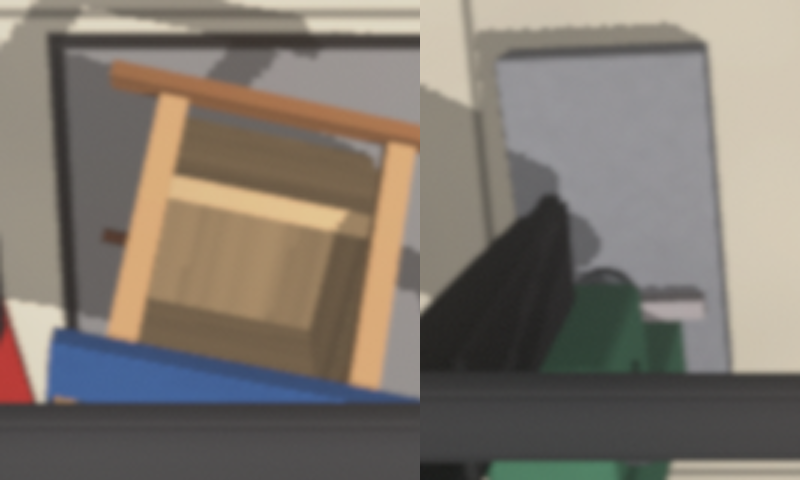

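Crop, left side: lip about (110,75)–(420,135), rafters ending at the ridge about (125,338) and (365,385). Right side: bed front corners (502,59) and (703,51), stop foot about (640–703,288). The gripper hides part of both, so I'll take one view further forward of each.

Run:
```python
from h import *
ctrl.move_to([0.52,-0.20,0.45],[np.pi,0,np.pi]); b=grab("wrist")
ctrl.move_to([0.52,0.17,0.40],[np.pi,0,np.pi]); a=grab("wrist")
for n,f in (("C",a),("D",b)):
    np.savez(f"pics/{n}.npz",i=f[0],K=f[1],T=f[2]); print(f[2].round(3).tolist())
print(ctrl.get_state()["time_s"])
o=np.hstack([cv2.resize(a[0][40:300,200:400],None,fx=2,fy=2,interpolation=cv2.INTER_CUBIC),cv2.resize(b[0][40:300,80:280],None,fx=2,fy=2,interpolation=cv2.INTER_CUBIC)])
cv2.imwrite("pics/z2.png",o[...,::-1])
```

```text
[[0.002, 0.959, 0.282, 0.44], [1.0, -0.002, -0.001, 0.169], [-0.0, 0.282, -0.959, 0.57], [0.0, 0.0, 0.0, 1.0]]
[[-0.0, 0.96, 0.28, 0.44], [1.0, 0.0, 0.001, -0.2], [0.001, 0.28, -0.96, 0.619], [0.0, 0.0, 0.0, 1.0]]
5.3333
```

View pics/z2.png

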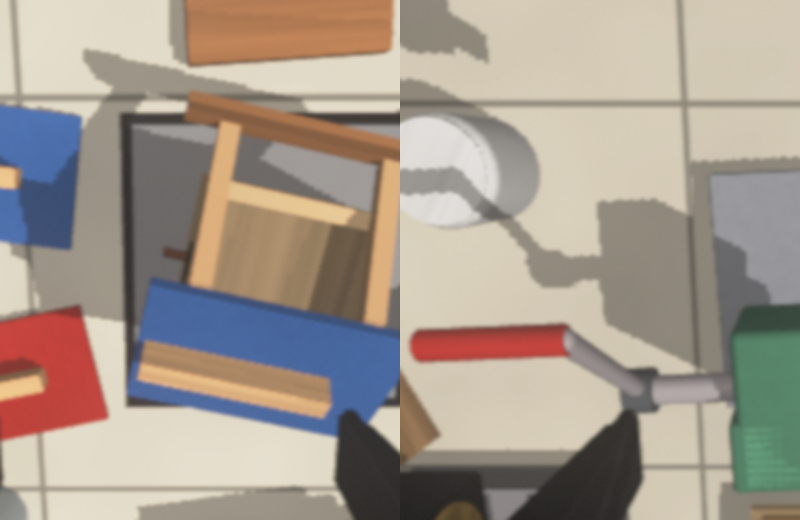

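Run:
```python
from h import *
V={k:np.load(f"pics/{k}.npz") for k in "ABCD"}
def tri(*obs):
    M=np.zeros((3,3));v=np.zeros(3);ds=[]
    for k,p in obs:
        c=V[k]['T'][:3,3]; d=ray(p,V[k]['K'],V[k]['T'],0)[0]-c; d/=np.linalg.norm(d); Q=np.eye(3)-np.outer(d,d); M+=Q; v+=Q@c; ds.append((c,Q))
    P=np.linalg.solve(M,v); return P.round(4), [round(np.linalg.norm(Q@(P-c))*1e3,1) for c,Q in ds]
pa=lambda x,y:(x/3+200,y/3+170); pc=lambda x,y:(x/2+200,y/2+40)
pb=lambda x,y:((x-420)/3+150,y/3+180); pd=lambda x,y:((x-400)/2+80,y/2+40)
for n,a,c in [('Llip',(174,97),(232,125)),('Rlip',(400,147),(389,161)),('Lrid',(125,339),(201,283)),('Rrid',(366,386),(375,322)),('lipend',(112,62),(190,92))]:
    print(n,tri(('A',pa(*a)),('C',pc(*c))), ray(pa(*a),V['A']['K'],V['A']['T'],.113)[0].round(4),ray(pc(*c),V['C']['K'],V['C']['T'],.113)[0].round(4), 'z.16',ray(pa(*a),V['A']['K'],V['A']['T'],.16)[0].round(4),ray(pc(*c),V['C']['K'],V['C']['T'],.16)[0].round(4))
B=V['B']
for n,p in [('FR',(502,59)),('FL',(703,51)),('L2',(726,370)),('stopL',(703,288)),('stopM',(645,290))]:
    print(n,ray(pb(*p),B['K'],B['T'],.03)[0].round(4))
D=V['D']
print('D bed FR',ray(pd(711,177),D['K'],D['T'],.03)[0].round(4),'handle',[ray(pd(*p),D['K'],D['T'],.295)[0].round(4).tolist() for p in [(412,345),(570,340)]])
m=mask(D['i'],'red'); b,l=blobs(m,200)
for i,st,ce in b: print(st.tolist(),ray(ce,D['K'],D['T'],.297)[0].round(4))
```

```text
Llip (array([0.4205, 0.2117, 0.1004]), [np.float64(0.7), np.float64(0.7)]) [0.4169 0.2121 0.113 ] [0.4214 0.2111 0.113 ] z.16 [0.4049 0.216  0.16  ] [0.4233 0.2067 0.16  ]
Rlip (array([0.4452, 0.3226, 0.1006]), [np.float64(1.3), np.float64(1.3)]) [0.4421 0.3218 0.113 ] [0.4445 0.3174 0.113 ] z.16 [0.4275 0.3143 0.16  ] [0.4441 0.3021 0.16  ]
Lrid (array([0.5185, 0.1902, 0.1632]), [np.float64(1.0), np.float64(1.0)]) [0.5461 0.1839 0.113 ] [0.5275 0.1919 0.113 ] z.16 [0.5208 0.1906 0.16  ] [0.5186 0.1895 0.16  ]
Rrid (array([0.5444, 0.3027, 0.161 ]), [np.float64(0.6), np.float64(0.6)]) [0.5736 0.3095 0.113 ] [0.5562 0.3178 0.113 ] z.16 [0.5454 0.3033 0.16  ] [0.5443 0.3024 0.16  ]
lipend (array([0.4005, 0.1829, 0.1103]), [np.float64(0.3), np.float64(0.3)]) [0.3998 0.183  0.113 ] [0.4009 0.1831 0.113 ] z.16 [0.3895 0.1899 0.16  ] [0.4049 0.1816 0.16  ]
FR [ 0.4544 -0.2814  0.03  ]
FL [ 0.4497 -0.1672  0.03  ]
L2 [ 0.6543 -0.1597  0.03  ]
stopL [ 0.5978 -0.1722  0.03  ]
stopM [ 0.5991 -0.2075  0.03  ]
D bed FR [ 0.4577 -0.284   0.03  ] handle [[0.534, -0.4042, 0.295], [0.5313, -0.3223, 0.295]]
[344, 190, 95, 67, 3451] [ 0.542  -0.0846  0.297 ]
[86, 205, 76, 15, 943] [ 0.5327 -0.3651  0.297 ]
```

```bash
cat >> h.py <<'E'
PY=0.0367; PO=np.array([0.582,-0.2203])
def press(x,y,z): return [PO[0]+x*np.cos(PY)-y*np.sin(PY),PO[1]+x*np.sin(PY)+y*np.cos(PY),z]
E
python3 - <<'E'
from h import *
yb=np.radians(82.6); o=[np.pi,0,yb]; g=[0.4427,-0.0633]
ctrl.command_gripper(0.06,50)
ctrl.move_to(g+[0.10],o); ctrl.move_straight(g+[0.014],vel=0.12,stop_force=8)
s=ctrl.get_state();print(s["eef_pos"],s["ft_force"])
ctrl.command_gripper(0.0,50); s=ctrl.get_state();print(s["gripper_width"],s["gripper_force"],s["time_s"])
ctrl.move_straight(g+[0.12],vel=0.2)
po=[np.pi,0,PY]
ctrl.move_to(press(-.27,0,.13),po)
f=grab("wrist");cv2.imwrite("pics/E.png",f[0][...,::-1]);np.savez("pics/E.npz",i=f[0],K=f[1],T=f[2])
s=ctrl.get_state();print(s["eef_pos"],s["ft_force"],s["gripper_width"],s["time_s"])
E
```

```text
[ 0.44346033 -0.06342405  0.01472321] [ 0.27399988 -0.43540858 -0.17850891]
0.01565595468880222 49.992647767066956 9.2
[ 0.3121918  -0.22933744  0.12894656] [-0.37798191  0.43565957 -0.87183772] 0.01572718979473132 10.7917
```

View pics/E.png

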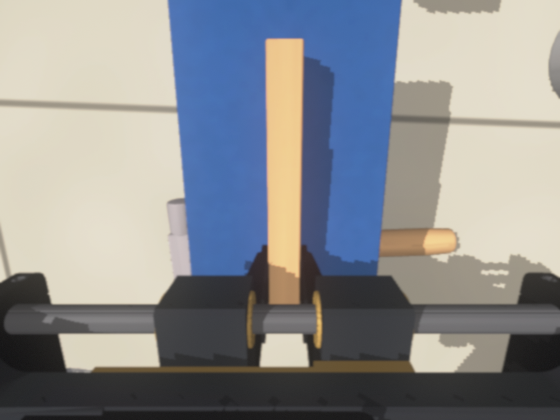

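The board is held straight, its batten's front end at (285,40). I'll check the grip offset and tilt from this picture, then insert it.

Run:
```python
from h import *
E=np.load("pics/E.npz"); K,T=E['K'],E['T']; tcp=np.array([0.3122,-0.2293])
c,s=np.cos(PY),np.sin(PY); Rt=np.array([[c,s],[-s,c]])
for n,p,z in [('battend',(285,40),.149),('L0',(170,5),.139),('R0',(399,5),.139),('L',(190,265),.139),('R',(379,265),.139)]:
    print(n,(Rt@(ray(p,K,T,z)[0][:2]-tcp)).round(4))
```

```text
battend [ 0.1098 -0.0014]
L0 [0.1253 0.0479]
R0 [ 0.1253 -0.0501]
L [0.0036 0.0491]
R [ 0.0037 -0.0517]
```

Run:
```python
from h import *
st=lambda: (lambda s:(s["eef_pos"].round(4),s["ft_force"].round(2),round(s["time_s"],2)))(ctrl.get_state())
ctrl.move_straight(press(-.27,0,.062),vel=.15)
ctrl.move_straight(press(-.149,0,.062),vel=.15,stop_force=10); print(st())
print(ctrl.move_straight(press(-.149,0,.0435),vel=.05,stop_force=5),st())
print(ctrl.move_straight(press(-.137,0,ctrl.get_state()["eef_pos"][2]),vel=.03,stop_force=5),st())
f=grab("wrist");np.savez("pics/F.npz",i=f[0],K=f[1],T=f[2]);cv2.imwrite("pics/F.png",f[0][...,::-1])
```

```text
(array([ 0.4326, -0.2257,  0.0619]), array([ 0.17,  0.17, -1.7 ]), 12.35)
True (array([ 0.4324, -0.2258,  0.0436]), array([0.64, 0.43, 3.37]), 12.74)
True (array([ 0.4329, -0.2258,  0.0437]), array([0.24, 0.14, 1.96]), 12.95)
```

View pics/F.png

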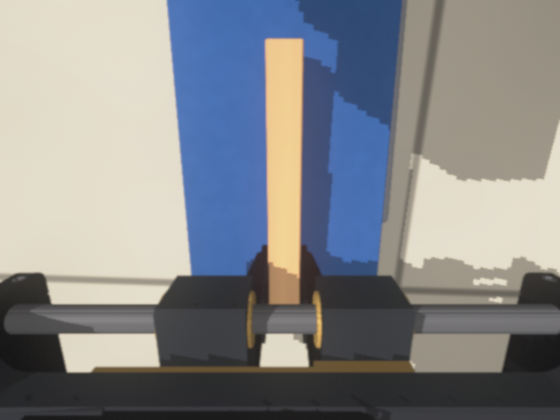

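Run:
```python
from h import *
F=np.load("pics/F.npz");i,K,T=F['i'],F['K'],F['T']
c,s=np.cos(PY),np.sin(PY); Rt=np.array([[c,s],[-s,c]])
for r in (200,240):
    for cols in (range(176,194,1),range(376,416,2)):
        print(r,cols[0],[tuple(int(v) for v in i[r,x]) for x in cols])
for p in [(170,20),(190,260),(400,20),(380,260)]:
    print(p,[(Rt@(ray(p,K,T,z)[0][:2]-PO)).round(4).tolist() for z in (.04,.03)])
```

```text
200 176 [(228, 222, 207), (228, 222, 207), (228, 222, 207), (228, 222, 207), (228, 222, 207), (228, 222, 207), (227, 221, 207), (218, 214, 204), (180, 183, 197), (126, 145, 186), (92, 124, 181), (84, 119, 179), (83, 118, 178), (82, 118, 178), (82, 118, 179), (82, 117, 178), (82, 117, 178), (81, 117, 179)]
200 376 [(75, 114, 179), (74, 114, 179), (76, 115, 180), (76, 112, 173), (97, 108, 133), (110, 111, 116), (112, 111, 113), (140, 134, 125), (151, 145, 133), (152, 145, 134), (152, 145, 133), (152, 145, 133), (153, 145, 133), (153, 146, 134), (144, 137, 126), (126, 120, 111), (139, 133, 122), (155, 148, 134), (169, 162, 147), (204, 194, 177)]
240 176 [(229, 223, 207), (229, 222, 207), (229, 223, 207), (229, 222, 206), (229, 223, 207), (229, 222, 207), (229, 223, 207), (228, 222, 206), (229, 222, 207), (228, 222, 206), (223, 217, 202), (199, 195, 191), (150, 158, 180), (104, 127, 175), (84, 117, 175), (81, 115, 174), (81, 115, 174), (81, 115, 174)]
240 376 [(75, 115, 180), (76, 113, 174), (112, 119, 139), (148, 143, 132), (152, 145, 133), (152, 145, 133), (152, 145, 133), (153, 146, 133), (153, 146, 133), (153, 146, 133), (153, 146, 133), (145, 138, 127), (126, 120, 111), (138, 132, 121), (155, 148, 134), (171, 163, 148), (208, 198, 180), (226, 219, 202), (228, 221, 205), (228, 221, 205)]
(170, 20) [[-0.0256, 0.0527], [-0.0231, 0.0558]]
(190, 260) [[-0.1486, 0.0534], [-0.1532, 0.0565]]
(400, 20) [[-0.0257, -0.0555], [-0.0231, -0.0587]]
(380, 260) [[-0.1487, -0.0563], [-0.1532, -0.0595]]
```

Run:
```python
from h import *
st=lambda: (lambda s:(s["eef_pos"].round(4),s["ft_force"].round(2),round(s["time_s"],2)))(ctrl.get_state())
ctrl.move_straight(press(-.149,0,.0455),vel=.03); print(st())
print(ctrl.move_straight(press(-.132,0,.0455),vel=.03,stop_force=5),st())
```

```text
(array([ 0.4325, -0.2254,  0.0449]), array([ 0.28,  0.24, -0.88]), 13.25)
True (array([ 0.4446, -0.2251,  0.0446]), array([ 0.56, -0.45, -0.26]), 13.71)
```

The board met something at 12 mm, which agrees with the stop (expected at 14). Releasing and moving to the lever.

```bash
sed -i 's/PO=np.array.*/PO=np.array([0.580,-0.2220])/' h.py
python3 - <<'E'
from h import *
st=lambda: (lambda s:(s["eef_pos"].round(4),s["ft_force"].round(2),round(s["gripper_width"],4),round(s["time_s"],2)))(ctrl.get_state())
p=ctrl.get_state()["eef_pos"]
ctrl.move_straight([p[0],p[1],.0435],vel=.03,stop_force=4); print(st())
ctrl.command_gripper(.05); ctrl.move_straight([p[0],p[1],.16],vel=.15)
ctrl.move_straight([p[0]-.10,p[1],.30],vel=.25)
o=[np.pi,0,PY+np.pi/2]
th=lambda t:press(.02-.150*np.cos(np.pi/3-t),-.142,.165+.150*np.sin(np.pi/3-t)-.015)
for t in (0,.5,1.0): print(ctrl.ik(th(t),o))
q=th(0); ctrl.move_to([q[0],q[1],.36],o)
f=grab("wrist");np.savez("pics/G.npz",i=f[0],K=f[1],T=f[2]);cv2.imwrite("pics/G.png",f[0][...,::-1])
m=mask(f[0],'red'); b,l=blobs(m,150)
for i,s,ce in b: print(s.tolist(),ray(ce,f[1],f[2],.297)[0].round(4))
print(q,st())
E
```

```text
(array([ 0.445 , -0.2253,  0.0438]), array([-1.97,  1.03,  2.09]), 0.0157, 13.96)
[-0.68734264  0.07964752  1.58900321  0.          1.47294192 -0.72404264]
[-0.74583183  0.01222524  1.74508722  0.          1.3842802  -0.78253183]
[-0.77206624  0.02673325  1.85193583  0.          1.26292357 -0.80876624]
[278, 173, 21, 100, 1922] [ 0.533  -0.3608  0.297 ]
[np.float64(0.5302472655328687), np.float64(-0.36592242845728784), np.float64(0.2799038105676658)] (array([ 0.5301, -0.3655,  0.3595]), array([ 0.52, -0.08, -0.03]), 0.0499, 17.93)
```

View pics/G.png

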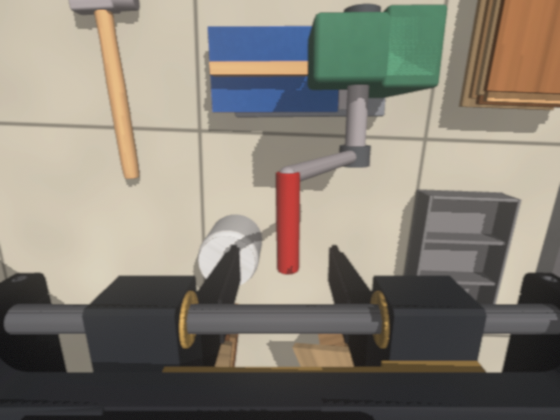

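The red handle at (288,222) lies between the open fingers, and the board lies square on the bed with its bare end under the head. Pulling the lever.

Run:
```python
from h import *
st=lambda: (lambda s:(s["eef_pos"].round(4),s["ft_force"].round(2),round(s["gripper_width"],4),round(s["time_s"],2)))(ctrl.get_state())
def th(t):
    p=np.array(press(.02-.150*np.cos(np.pi/3-t),-.140,.165+.150*np.sin(np.pi/3-t)-.015)); p[0]+=.002; return p
ctrl.move_straight(th(0),vel=.12,stop_force=12); print(st())
ctrl.command_gripper(0,60); print('grip',st())
for t in np.linspace(0,1.03,7)[1:]:
    ctrl.move_straight(th(t),vel=.08); print(round(t,2),st())
ctrl.dwell(.2); print(st())
```

```text
(array([ 0.5325, -0.3642,  0.2809]), array([-0.83,  0.19, -0.33]), 0.05, 18.75)
grip (array([ 0.5327, -0.364 ,  0.2802]), array([1.47, 0.  , 0.09]), 0.0167, 19.4)
0.17 (array([ 0.5129, -0.3647,  0.2671]), array([5.43, 0.8 , 3.81]), 0.0168, 19.88)
0.34 (array([ 0.4951, -0.3654,  0.2484]), array([7.16, 0.11, 1.27]), 0.0167, 20.35)
0.52 (array([ 0.4812, -0.366 ,  0.2286]), array([8.88, 1.54, 2.85]), 0.0168, 20.82)
0.69 (array([ 0.4698, -0.3665,  0.2054]), array([9.14, 1.98, 4.19]), 0.0169, 21.3)
0.86 (array([ 0.4621, -0.3669,  0.1807]), array([5.07, 1.96, 5.18]), 0.0168, 21.77)
1.03 (array([ 0.4582, -0.367 ,  0.155 ]), array([1.96, 2.41, 8.22]), 0.0172, 22.25)
(array([ 0.4583, -0.367 ,  0.1551]), array([1.49, 2.46, 8.06]), 0.0169, 22.45)
```

Run:
```python
from h import *
st=lambda: (lambda s:(s["eef_pos"].round(4),s["ft_force"].round(2),round(s["gripper_width"],4),round(s["time_s"],2)))(ctrl.get_state())
def th(t):
    p=np.array(press(.02-.150*np.cos(np.pi/3-t),-.140,.165+.150*np.sin(np.pi/3-t)-.015)); p[0]+=.002; return p
ctrl.move_straight(th(1.06),vel=.03,stop_force=15); ctrl.dwell(.2); print(st())
for t in np.linspace(1.03,-0.01,7)[1:]:
    ctrl.move_straight(th(t),vel=.06); print(round(t,2),st())
ctrl.dwell(.2); print(st())
f=grab("wrist");np.savez("pics/H.npz",i=f[0],K=f[1],T=f[2]);cv2.imwrite("pics/H.png",f[0][...,::-1])
m=mask(f[0],'red'); b,l=blobs(m,100); print([(s.tolist(),ray(c,f[1],f[2],.297)[0].round(4)) for i,s,c in b])
```

```text
(array([ 0.4581, -0.3671,  0.1515]), array([-1.63,  4.14, 12.39]), 0.0164, 22.95)
0.86 (array([ 0.4626, -0.3668,  0.1799]), array([10.97, -0.77,  1.18]), 0.0171, 23.61)
0.68 (array([ 0.4719, -0.3664,  0.204 ]), array([20.47, -1.98, -4.73]), 0.0171, 24.19)
0.51 (array([ 0.4838, -0.3657,  0.2238]), array([ 27.48,  -6.33, -16.05]), 0.0168, 24.77)
0.34 (array([ 0.4974, -0.3651,  0.2424]), array([ 24.56,  -6.59, -19.58]), 0.0166, 25.36)
0.16 (array([ 0.5137, -0.3643,  0.2589]), array([ 16.6 ,  -6.17, -21.05]), 0.0169, 25.94)
-0.01 (array([ 0.5325, -0.3635,  0.2732]), array([  7.92,  -5.44, -18.38]), 0.0172, 26.52)
(array([ 0.5325, -0.3635,  0.2732]), array([  7.58,  -5.31, -17.72]), 0.0165, 26.73)
[([268, 205, 34, 98, 3142], array([ 0.5322, -0.3487,  0.297 ])), ([270, 335, 30, 19, 466], array([ 0.534 , -0.3985,  0.297 ]))]
```

Run:
```python
from h import *
st=lambda: (lambda s:(s["eef_pos"].round(4),s["ft_force"].round(2),round(s["gripper_width"],4),round(s["time_s"],2)))(ctrl.get_state())
ctrl.command_gripper(.05); ctrl.dwell(.1); print(st())
p=ctrl.get_state()["eef_pos"]; ctrl.move_straight([p[0],p[1],.36],vel=.2)
f=grab("wrist"); m=mask(f[0],'red'); b,l=blobs(m,100); print([(s.tolist(),ray(c,f[1],f[2],.297)[0].round(4)) for i,s,c in b])
ctrl.move_to(press(-.16,0,.27),[np.pi,0,PY+np.pi])
f=grab("wrist");np.savez("pics/I.npz",i=f[0],K=f[1],T=f[2]);cv2.imwrite("pics/I.png",f[0][...,::-1]); print(st())
i,K,T=f; m=mask(i,'blue'); b,l=blobs(m,300); print([x[1].tolist() for x in b])
h=max(b,key=lambda x:x[1][4]); cnt=np.argwhere(l==h[0])[:,::-1].astype(np.int32); hull=cv2.convexHull(cnt)
r=cv2.minAreaRect((ray(hull[:,0],K,T,.04)[:,:2]*1000).astype(np.float32)); print(r)
hm=np.zeros(m.shape,np.uint8); cv2.fillConvexPoly(hm,hull,1); hsv=cv2.cvtColor(i,cv2.COLOR_RGB2HSV)
w=((hsv[...,0]<30)&(hsv[...,1]>60)&(hsv[...,2]>90)&(hm>0)).astype(np.uint8)
bb,ll=blobs(w,100); k=max(bb,key=lambda x:x[1][4]); print(k[1].tolist())
w=np.argwhere(ll==k[0])[:,::-1]
print('batten',cv2.minAreaRect((ray(w,K,T,.064)[:,:2]*1000).astype(np.float32)))
```

```text
(array([ 0.5335, -0.3638,  0.2806]), array([ 0.58, -0.42,  0.59]), 0.0499, 27.63)
[([273, 175, 22, 100, 1896], array([ 0.5328, -0.3606,  0.297 ]))]
(array([ 0.4203, -0.2281,  0.27  ]), array([ 0.68,  0.16, -0.56]), 0.0499, 29.62)
[[243, 186, 85, 119, 7811]]
((505.0250244140625, -224.09432983398438), (166.67388916015625, 107.95586395263672), 2.1084063053131104)
[279, 191, 13, 101, 1293]
batten ((488.67315673828125, -225.28321838378906), (131.6194610595703, 15.425835609436035), 2.3718807697296143)
```

View pics/I.png

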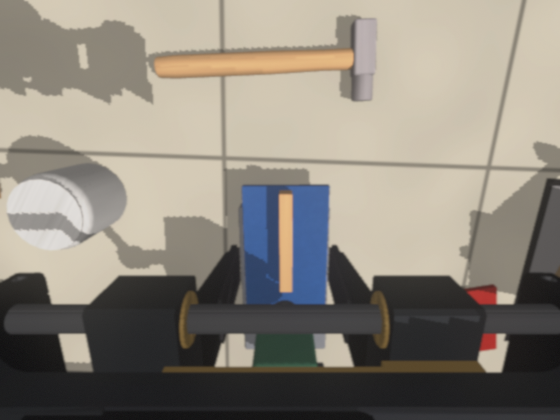

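The board still lies in place and the handle is back at its rest x (0.533). Regripping with the camera side away from the press, after checking IK for the house pose.

```bash
cat >> h.py <<'E'
S=np.array([0.4788,0.2577,0.1288]); HY=-0.223
RS=(R.from_euler('z',HY)*R.from_euler('y',-np.pi/6)).as_matrix(); sx,sy,sz=RS.T
def hpose(sgn,g,dx,dz):   # grip at board x=-g, tool x = -board x = sgn*sy
    tx=sgn*sy; tz=-sz; M=np.c_[tx,np.cross(tz,tx),tz]
    return S+g*tx+dx*sx+(.014+dz)*sz, R.from_matrix(M).as_euler('xyz')
E
python3 - <<'E'
from h import *
st=lambda: (lambda s:(s["eef_pos"].round(4),s["ft_force"].round(2),round(s["gripper_width"],4),round(s["time_s"],2)))(ctrl.get_state())
print(RS.round(3).tolist())
for sg in (1,-1):
    for dz in (.12,0): p,o=hpose(sg,.025,.003,dz); print(sg,p.round(3),o.round(3),ctrl.ik(p,o))
yb=.0385; g=[0.4837,-0.2255]; o=[np.pi,0,np.pi+yb]
ctrl.move_to(g+[.12],o); ctrl.move_straight(g+[.0445],vel=.1,stop_force=8); print(st())
ctrl.command_gripper(0,60); print(st())
u=np.array([np.cos(yb),np.sin(yb),0])
ctrl.move_straight(np.array(g+[.057]),vel=.08)
ctrl.move_straight(np.array(g+[.060])-.14*u,vel=.15)
q=np.array(g+[.30])-.14*u; ctrl.move_straight(q,vel=.2); print(st())
E
```

```text
[[0.845, 0.221, -0.488], [-0.192, 0.975, 0.111], [0.5, -0.0, 0.866]]
1 [0.422 0.296 0.246] [2.618 0.    1.348] [ 0.74215008 -0.38495689  2.12174547 -0.47107623  1.13312823  1.10891296]
1 [0.48  0.283 0.142] [2.618 0.    1.348] [ 0.63510825 -0.20704085  2.16453846 -0.50845373  0.89001254  1.12381936]
-1 [0.41  0.248 0.246] [-2.618  0.    -1.794] [ 0.66829187 -0.50540281  2.20312792 -0.44323141  1.13591279 -2.12404565]
-1 [0.469 0.234 0.142] [-2.618  0.    -1.794] [ 0.55722391 -0.31381956  2.24890837 -0.47579829  0.87550204 -2.11415198]
(array([ 0.4843, -0.2259,  0.0453]), array([-0.57,  0.06,  0.7 ]), 0.0502, 31.23)
(array([ 0.4838, -0.2254,  0.0446]), array([-0.41,  1.21,  1.6 ]), 0.016, 31.88)
(array([ 0.3434, -0.2305,  0.2984]), array([-0.7 ,  0.23, -1.2 ]), 0.0157, 34.62)
```

Run:
```python
from h import *
st=lambda: (lambda s:(s["eef_pos"].round(4),s["ft_force"].round(2),round(s["gripper_width"],4),round(s["time_s"],2)))(ctrl.get_state())
def loc():
    p=ctrl.get_state()["eef_pos"]; return ((p-S)@RS*1000).round(1)
p,o=hpose(-1,.025,.004,.10)
ctrl.move_to([0.36,0.08,.33],[np.pi,0,-1.9]); ctrl.move_to(p+[0,0,.03],o); print(st())
p,o=hpose(-1,.025,.004,.03); ctrl.move_straight(p,o,vel=.12); print(loc(),st())
p,o=hpose(-1,.025,.004,-.006); print(ctrl.move_straight(p,o,vel=.03,stop_force=4),loc(),st())
f=grab("wrist");np.savez("pics/J.npz",i=f[0],K=f[1],T=f[2]);cv2.imwrite("pics/J.png",f[0][...,::-1])
f=grab("scene");np.savez("pics/Js.npz",i=f[0],K=f[1],T=f[2]);cv2.imwrite("pics/Js.png",f[0][...,::-1])
```

```text
(array([0.4216, 0.2442, 0.2599]), array([ 0.75,  0.16, -1.77]), 0.0157, 36.59)
[  5.  -24.8  44.7] (array([0.4558, 0.2375, 0.17  ]), array([-0.42, -0.47, -0.67]), 0.0156, 37.55)
True [  3.7 -25.   14.4] (array([0.4694, 0.2342, 0.1431]), array([-0.57,  0.02,  1.38]), 0.0156, 38.46)
```

Contact came 0.4 mm from the expected height, so the board is on the rafters rather than on the lip. Releasing with a small opening and checking numerically from above.

Run:
```python
from h import *
st=lambda: (lambda s:(s["eef_pos"].round(4),s["ft_force"].round(2),round(s["gripper_width"],4),round(s["time_s"],2)))(ctrl.get_state())
ctrl.command_gripper(.038); print(st())
p=ctrl.get_state()["eef_pos"]; ctrl.move_straight(p+.10*sz,vel=.1)
p=ctrl.get_state()["eef_pos"]; ctrl.move_straight([p[0]-.02,p[1],.38],vel=.2)
ctrl.move_to([0.48,0.25,0.42],[np.pi,0,np.pi]); print(st())
i,K,T=f=grab("wrist");np.savez("pics/K.npz",i=i,K=K,T=T)
m=mask(i,'blue'); b,l=blobs(m,200); print([x[1].tolist() for x in b])
def onplane(px):   # slope coords on slope-parallel plane at height h
    def g(h):
        d=ray(px,K,T,0)-T[:3,3]; c=T[:3,3]; t=((S+h*sz-c)@sz)/(d@sz); return ((c+d*t[:,None]-S)@RS*1000)[:,:2]
    return g
hsv=cv2.cvtColor(i,cv2.COLOR_RGB2HSV)
w=((hsv[...,0]<30)&(hsv[...,1]>60)&(hsv[...,2]>90)).astype(np.uint8); bb,ll=blobs(w,150)
for x in bb:
    r=cv2.minAreaRect(onplane(np.argwhere(ll==x[0])[:,::-1])(.034).astype(np.float32)); print('wood',x[1].tolist(),np.round(r[0],1),np.round(r[1],1),round(r[2],2))
for x in b:
    r=cv2.minAreaRect(onplane(np.argwhere(l==x[0])[:,::-1])(.010).astype(np.float32)); print('blue',x[1].tolist(),np.round(r[0],1),np.round(r[1],1),round(r[2],2))
```

```text
(array([0.4682, 0.2335, 0.142 ]), array([-0.21, -1.29,  0.27]), 0.038, 39.18)
(array([0.4796, 0.2499, 0.4187]), array([-0.44, -0.09, -0.06]), 0.0378, 42.22)
[[221, 126, 139, 99, 7352], [216, 208, 127, 69, 3366]]
wood [0, 24, 27, 20, 454] [ -96.5 -397.9] [27.4 31.3] 22.98
wood [425, 31, 135, 170, 17265] [-165.8  280. ] [202.6 316.5] 89.2
wood [241, 48, 101, 53, 4678] [-139.2  -25.7] [ 77.3 149.2] 19.37
wood [235, 117, 127, 35, 843] [-48.8  -1.4] [ 11.4 174.1] 0.68
wood [231, 149, 97, 36, 1614] [  3.6 -18.6] [ 23.3 129.5] 0.23
wood [235, 203, 94, 26, 553] [67.5 -2.5] [  9.1 120.6] 0.25
wood [106, 212, 109, 72, 5301] [ 137.8 -136.6] [ 70.7 114.7] 25.49
wood [213, 235, 91, 35, 1560] [118.8 -21.1] [ 23.3 111.1] 0.2
wood [416, 260, 25, 21, 362] [ 95.4 195.7] [32.2 23.2] 82.38
wood [203, 292, 15, 56, 454] [205.6 -60.9] [60.7 14.7] 9.05
wood [351, 292, 15, 56, 456] [172.8 114. ] [63.8 16. ] 13.36
wood [59, 333, 58, 40, 2063] [ 263.5 -180.2] [40.  64.3] 10.39
wood [138, 333, 322, 39, 4625] [220.5  57.8] [ 41.4 373.5] 9.75
blue [221, 126, 139, 99, 7352] [1.3 1.6] [109.2 179.4] 0.36
blue [216, 208, 127, 69, 3366] [100.3  -0.6] [ 64.2 171.4] 0.2
```

The board reads x = +1.3 mm, y = +1.6 mm and 0.4° in the slope frame, at full size, so it lies flat. Everything is in tolerance and the arm is clear.

```bash
python3 -c "
from station import ctrl
print(ctrl.get_state()['time_s']); print(ctrl.close_job())"
```

```text
42.2667
the job is handed in; nothing more can be done
None
```

The blue board was stamped and laid on the mat house's bare slope, measuring within about 2 mm and 0.4° of its place. The lever was eased back up, and I handed the job in at 42.3 s; the judge's result was not shown.

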